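# Pack the vise gap snug with spacer plates

### The job

The small vise stands with its jaws one above the other, gripping nothing: pack its gap with the two long, flat, matching steel spacer plates, one at a time. Lay the first flat on the lower jaw, pushed back under the upper jaw to the column, and let go of it before fetching the second; then slide the second in on top of it the same way, so that it lifts the loose upper jaw a little and the stack sits snug. Leave both plates flat, centred and in line with the vise.

Things in the scene. Friction and masses are not known exactly. Their poses are not given: they have to be found in the camera images.
- plate_a_center (a point): one of two matching bare-steel spacer plates, a flat bar 120 x 30 x 12 mm, 0.3 kg, lying on the desk; the point is its centre, 6 mm above its underside, x along its length, y across its width, z up. Either plate may go first, either end first. (A short thick steel block, 55 x 34 x 26 mm, also lies about and is not wanted.)
- plate_b_center (a point): one of two matching bare-steel spacer plates, a flat bar 120 x 30 x 12 mm, 0.3 kg, lying on the desk; the point is its centre, 6 mm above its underside, x along its length, y across its width, z up. Either plate may go first, either end first. (A short thick steel block, 55 x 34 x 26 mm, also lies about and is not wanted.)
- lower_jaw (a point): vise, fixed, dark cast iron, upper jaw grey, round handle at its back. On the flat top of the lower jaw (60 mm above the desk) at the centre of a fully home plate; x points into the gap, away from its open mouth, z up. Lower jaw 64 mm wide, from 60 mm before the point to the column 60 mm beyond it. Column 44 mm wide, rises 63 mm above the jaw. The lower jaw is open above up to 19 mm beyond the point.
- upper_jaw (a joint): lift of the upper jaw (m), 0 down to 0.014; slides freely up the column, held by its weight (0.15 kg). 50 mm wide; down, its flat underside is 21 mm above the lower jaw, from 38 mm beyond the lower_jaw point to the column; before it a sloped lip rises to 30 mm at 20 mm beyond the point, so a plate sliding in lifts it. Its top is 45 mm above the lower jaw. Two plates (24 mm) lift it 0.003.
Mind the look-alikes: they are no part of the job. Leave any pink or yellow look-alike of the part that bears plate_b_center alone.

How it is judged:
By the outcome, as a careful person would: the job done as asked, in the order asked, and still so for the second after the job is handed in, with the robot touching nothing.
It also fails if it takes over 61 s, if anything falls off the work surface, if the arm or the gripper's body presses on something with over 40 N, if the wrist force passes 120 N, or if a joint passes its speed limit or range.

### The arm

A 6-joint arm with a two-finger parallel gripper is mounted at the origin on the work surface. World frame = base frame: x ahead of the robot, y to its left, z up, the work surface at z = 0. Lengths are in mm, angles in rad, forces in N, time in s.
With the tool pointing down it reaches from about 350 to 875 mm from the base axis. Payload 4.2 kg.
Tool frame: the origin (TCP) lies at the very end of the fingers, on their centre line; the grasp point (between the pads) lies 19 mm behind it; z points along the fingers, y is the line along which they close (so a half turn about z gives the same grasp; the last joint's range is limited). The gripper opens to 85 mm and grips with 20 to 120 N. Pads are 22 mm wide; open, the fingers measure 114 mm over their backs; the gripper's body (76 mm by 85 mm) begins 54 mm behind the grasp point. The pads swing forward as they close: fully open they stand 13 mm farther back than shut.
Start: joints at [1.581, 0.385, 0.008, 0, -1.194, -0.259], TCP at [153.869, 605.742, 231.312] pointing down, gripper open.
Joint ranges: [-3.14, 3.14], [-1.21, 2.06], [-1.07, 1.41], [-3.16, 2.05], [-2.99, -0.16], [-3.1, 3.1]. Speed limits (rad/s): [2.79, 2.79, 3.14, 3.14, 3.14, 3.14].

### API

Orientations are given as a unit quaternion [x, y, z, w].
In Python, from bench import arm gives the robot as it stands.
- The arm moves only by the tool servo_tool, never from a script. Its argument "rows" is a list that holds one entry, the list of rows, each a list of 7 numbers: the finger opening in mm, from 0 to 85.4, then the shift along the tool's x, y, z in mm, then the turn, a rotation vector about the tool's x, y, z in rad. A call has 1 to 10 rows; each row is the pose to reach, as a shift and turn from the pose commanded when the call began, along the tool's axes at that moment; what a row does not reach only later rows make up. A row lasts 1/8 s, in which the tool goes at most 62.5 mm and 10.7 degrees, less where a joint would pass 70% of its speed; a pose out of reach is approached as far as the arm can. A call with a gripper value outside its range is refused whole. The fingers move at their own pace and stop on an object; the grip force is fixed at half the most. Time passes only in rows, so rows that repeat a pose let the fingers close. It gives the time, the measured TCP pose, the force, the opening and the grip force at its end, in the units of the state.
- arm.read_state(): the state, without advancing time (a new reading comes with each control period).
- arm.get_image(name): name is "side" or "top" or "wrist"; returns the picture (384x512x3 uint8, red, green, blue); there is no depth.
- arm.camera_params(name): a dict with "intrinsics" (3x3 intrinsics, pixels), "R" (3x3) and "t" (3): a world point X has camera coordinates R X + t. Camera axes: x right, y down, z forward; pixel columns grow to the right and rows downward; lengths in mm; the calibration is good to about 2 mm. A picture is of the moment at which its call begins: read the wrist's pose just before it. camera_params takes no time and is no camera call; for the wrist camera it gives the pose at the moment of the call.
- arm.job_done(): hands the job in; it is judged then, once.
The state is a dict: "clock": time; "joints": joint angles; "joint_vel": joint speeds; "joint_efforts": joint torques, N m; "position": TCP position; "ee_rot": TCP orientation; "contact_force": force on the tool from outside, world axes, zero at the start; "wrist_torque": the same for the moment, N m; "gripper_width": finger opening in mm; "grasp_force": force on a finger pad.
Only numpy, scipy, OpenCV 4.12 (cv2) and the standard library are available. Lean on these libraries where they do the work, as an engineer would, in place of code of your own. Each camera call takes 0.05 s, during which the arm holds its last target. There are 200 camera calls.

## Working session

There is one attempt and no reset: what is moved stays moved. The work goes in short steps, Python scripts to look and compute and a tool call to move; the robot and the scene stay as the last step left them, time stands still between calls to the robot, and variables do not carry over. Pictures are saved under pics/ and viewed, at most 10 in all, crops included, and the job is handed in when it is done.

Besides the shell and the picture viewer there is one more tool, called by a JSON object that holds its "method" and its "body". servo_tool: Moves the arm, as the interface text tells. Its arguments: {"type":"object","properties":{"rows":{"type":"array"}},"required":["rows"]}

```bash
mkdir -p pics; python3 - <<'E'
from bench import arm
import cv2,numpy as np
s=arm.read_state();print(s)
a=arm.get_image("top");b=arm.get_image("side")
cv2.imwrite("pics/top0.png",a[:,:,::-1]);cv2.imwrite("pics/side0.png",b[:,:,::-1])
for n in("top","side","wrist"):
    p=arm.camera_params(n);R=np.array(p["R"]);print(n,np.round(p["intrinsics"],1).tolist(),R.round(3).tolist(),np.round(-R.T@np.array(p["t"]),1))
E
```

```text
{'clock': 0.0, 'joints': array([ 1.58059511e+00,  3.85568659e-01,  6.61294133e-03, -5.10401172e-04,
       -1.19397612e+00, -2.58602342e-01]), 'joint_vel': array([-0.0009049 , -0.00041342, -0.00070236, -0.00122125,  0.00021183,
        0.00114872]), 'joint_efforts': array([ 2.73565211e-04, -3.92292523e+01,  1.88403028e+01,  4.18639183e+00,
       -4.61872376e-03, -2.00972615e-06]), 'position': array([153.7360018 , 605.19450928, 230.20753164]), 'ee_rot': array([ 9.92259791e-01, -1.24174516e-01, -9.21991169e-05,  1.08988865e-03]), 'contact_force': array([ 0.0723765 ,  0.71679709, -0.45701863]), 'wrist_torque': array([-0.00471413,  0.00330586, -0.02583094]), 'grasp_force': 0.0, 'gripper_width': 85.54526660592047}
top [[400.9, 0.0, 257.9], [0.0, 400.9, 201.9], [0.0, 0.0, 1.0]] [[0.005, -1.0, 0.004], [-0.996, -0.005, -0.084], [0.084, -0.003, -0.996]] [ 362.9  -64.1 1020.5]
side [[353.0, 0.0, 259.5], [0.0, 353.0, 196.9], [0.0, 0.0, 1.0]] [[0.884, -0.466, 0.013], [-0.347, -0.677, -0.649], [0.312, 0.57, -0.76]] [ 195.8 -534.7  740. ]
wrist [[305.5, 0.0, 251.7], [0.0, 305.5, 189.2], [0.0, 0.0, 1.0]] [[-0.245, -0.969, 0.003], [-0.933, 0.237, 0.271], [-0.264, 0.064, -0.963]] [219.6 589.  373.3]
```

View pics/top0.png

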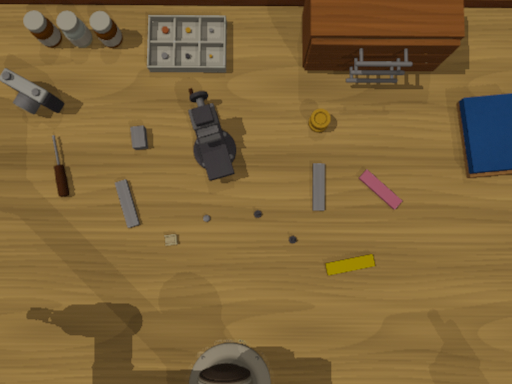

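View pics/side0.png

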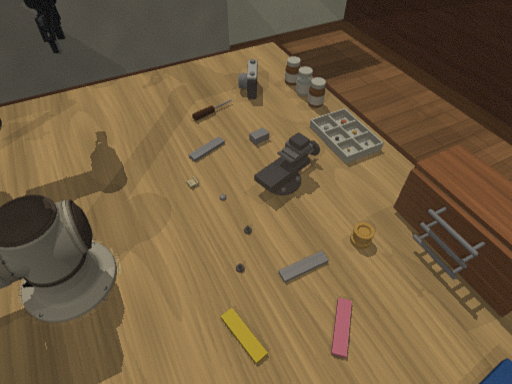

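Top view: the grey long plates are at (128,203) and (319,187). The short grey block is at (139,137), and the pink (380,189) and yellow (350,265) bars are look-alikes to leave alone. The vise is at (212,145), its mouth facing the robot (image-down). The two bare-steel long bars fit the description. Measuring, plus one enlarged crop.

```bash
cat > h.py <<'E'
from bench import arm
import cv2,numpy as np
def cam(n):
    p=arm.camera_params(n);return np.array(p["intrinsics"]),np.array(p["R"]),np.array(p["t"])
def ray(c,uv,z):
    K,R,t=c;d=R.T@np.linalg.inv(K)@np.array([uv[0],uv[1],1.]);o=-R.T@t
    return (o+d*(z-o[2])/d[2])[:3]
def proj(c,X):
    K,R,t=c;q=K@(R@np.array(X,float)+t);return q[:2]/q[2]
def grey(im):
    h=cv2.cvtColor(im,cv2.COLOR_RGB2HSV);return ((h[...,1]<60)&(h[...,2]>60)).astype(np.uint8)*255
def blobs(m,lo,hi):
    for c in cv2.findContours(m,cv2.RETR_EXTERNAL,cv2.CHAIN_APPROX_NONE)[0]:
        if lo<cv2.contourArea(c)<hi: yield c
E
python3 - <<'E'
from h import *
a=cv2.imread("pics/top0.png")[:,:,::-1].copy();c=cam("top")
for k in blobs(grey(a),150,1500):
    r=cv2.minAreaRect(k);bx=np.array([ray(c,p,12)[:2] for p in cv2.boxPoints(r)])
    e=[bx[1]-bx[0],bx[2]-bx[1]];e.sort(key=np.linalg.norm)
    print(np.round(r[0],1),bx.mean(0).round(1),np.round([np.linalg.norm(v) for v in e],1),"ang",np.degrees(np.arctan2(e[1][1],e[1][0])).round(1))
print("vise-ish")
for uv in [(207,178),(232,173),(203,155),(226,148)]: print(uv,ray(c,uv,60).round(1))
cr=a[80:235,100:340];cv2.imwrite("pics/crop0.png",cv2.resize(cr,None,fx=3.3,fy=3.3,interpolation=cv2.INTER_CUBIC)[:,:,::-1])
E
```

```text
[229.5 363.5] [52.   0.1] [ 92.4 193.6] ang -89.8
[126.6 203.2] [443.2 263.8] [ 31.2 120.1] ang -162.0
[318.5 186.5] [ 488.2 -220.7] [ 28.  119.9] ang 179.5
[215.2 163.4] [545.7  41.9] [66.1 70.9] ang -70.9
[137.9 136.5] [614.2 240.4] [34.9 57. ] ang -171.8
[206.7 134.3] [621.   64.7] [38.4 64.7] ang -73.4
[19.7 91. ] [731.9 548.5] [ 70.3 132.4] ang -118.1
[378.6  65. ] [ 807.2 -379.8] [ 89.6 169.1] ang -90.9
[100.3  21.7] [919.6 348.1] [50.4 57.7] ang -135.0
[73.3 28.2] [901.5 418. ] [ 55.8 109.7] ang -134.8
[34.5 21. ] [920.5 520.1] [50. 60.] ang -134.6
vise-ish
(207, 178) [501.2  56.1  60. ]
(232, 173) [513.7  -4.2  60. ]
(203, 155) [557.5  66.6  60. ]
(226, 148) [575.  11.  60.]
```

View pics/crop0.png

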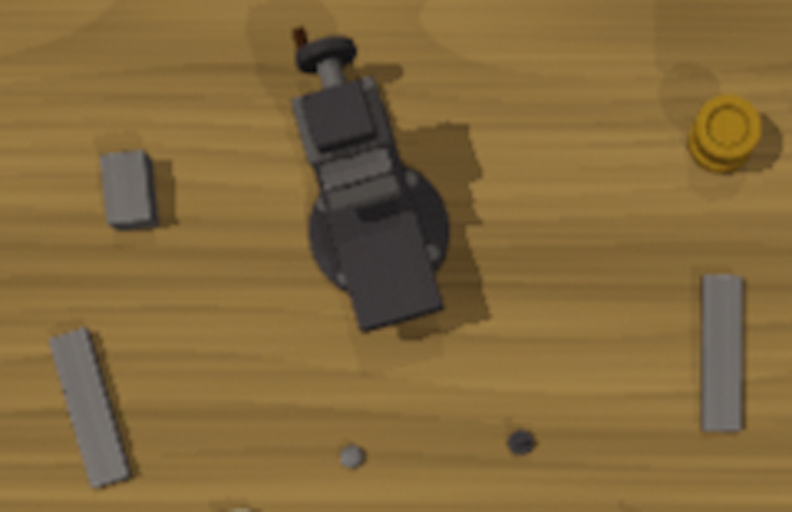

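The crop confirms two bare-steel 120×30 bars, at crop px (92,408) and (722,352). The short block is at (128,190). The vise's front edge runs (362,330)–(442,308). Next: approach plate A and look from close by.

```bash
cat >> h.py <<'E'
from scipy.spatial.transform import Rotation as Ro
def pose():
    s=arm.read_state();return s,s["position"],Ro.from_quat(s["ee_rot"])
def go(p,yaw):
    s,q,R=pose();T=Ro.from_matrix(np.array([[np.cos(yaw),np.sin(yaw),0],[np.sin(yaw),-np.cos(yaw),0],[0,0,-1.]]))
    print("shift",R.inv().apply(np.array(p)-q).round(1),"turn",(R.inv()*T).as_rotvec().round(3),"at",q.round(1))
E
python3 - <<'E'
from h import *
c=cam("top")
f=[ray(c,p,60)[:2] for p in((209.7,180),(233.9,173.3))];print(np.round(f,1),np.linalg.norm(f[1]-f[0]))
d=f[1]-f[0];d=np.array([-d[1],d[0]])/np.linalg.norm(d);print(np.degrees(np.arctan2(d[1],d[0])),(f[0]+f[1])/2+60*d)
go([443,264,170],np.radians(18))
E
```

```text
[[496.4  49.5]
 [513.   -8.8]] 60.58697335971698
15.949702429120116 [562.3991088   36.83759334]
shift [364.4 259.4  60.9] turn [ 0.002  0.    -0.563] at [153.8 605.3 230.3]
```

{"method": "servo_tool", "body": {"rows": [[[70,50,36,10,0,0,-0.1],[70,100,72,20,0,0,-0.2],[70,150,108,30,0,0,-0.3],[70,200,144,40,0,0,-0.4],[70,250,180,50,0,0,-0.5],[70,300,215,60,0,0,-0.563],[70,340,242,61,0,0,-0.563],[70,364,259,61,0,0,-0.563],[70,364,259,61,0,0,-0.563]]]}}

```text
clock: 1.23
position: [443.5, 263.4, 169.8]
ee_rot: [0.988, 0.155, -0.0, 0.0]
contact_force: [0.4, -0.3, 0.2]
gripper_width: 70.1
grasp_force: 0.0
```

```bash
cat >> h.py <<'E'
def look(n,out=None,zz=12,lo=800,hi=30000):
    c=cam(n);a=arm.get_image(n)
    if out: cv2.imwrite(out,a[:,:,::-1])
    for k in blobs(grey(a),lo,hi):
        r=cv2.minAreaRect(k);bx=np.array([ray(c,p,zz)[:2] for p in cv2.boxPoints(r)])
        e=[bx[1]-bx[0],bx[2]-bx[1]];e.sort(key=np.linalg.norm)
        print(np.round(r[0],1),bx.mean(0).round(1),np.round([np.linalg.norm(v) for v in e],1),"ang",np.degrees(np.arctan(e[1][1]/e[1][0])).round(1))
    return a,c
E
python3 - <<'E'
from h import *
look("wrist","pics/w1.png");go([443,264,170],np.radians(18))
E
```

```text
[249.5 170.5] [442.2 265.6] [ 27.7 118.5] ang 18.5
[479.4  98.8] [575.3  80.2] [ 38.5 101.2] ang 15.1
[336.5  17.9] [599.5 235.3] [35.9 37.5] ang -83.0
shift [-0.1  0.3 -0.1] turn [ 0.     0.001 -0.002] at [443.  264.3 169.9]
```

View pics/w1.png

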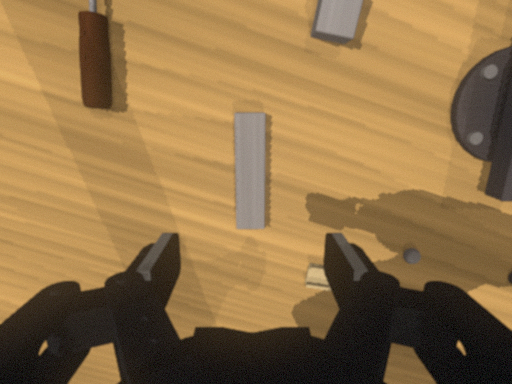

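Wrist view: plate A at (250,170) between the open fingers; it agrees with the top view. Next a close look at the vise.

```bash
python3 - <<'E'
from h import *
go([530,28,220],np.radians(16))
E
```

```text
shift [ 10.1 251.6 -50. ] turn [0.    0.001 0.033] at [443.  264.3 169.9]
```

{"method": "servo_tool", "body": {"rows": [[[70,2,40,-30,0,0,0.033],[70,4,90,-50,0,0,0.033],[70,6,140,-50,0,0,0.033],[70,8,190,-50,0,0,0.033],[70,10,230,-50,0,0,0.033],[70,10,252,-50,0,0,0.033],[70,10,252,-50,0,0,0.033],[70,10,252,-50,0,0,0.033]]]}}

```text
clock: 2.28
position: [530.0, 29.6, 220.2]
ee_rot: [0.99, 0.141, -0.0, -0.0]
contact_force: [0.2, -0.2, 0.2]
gripper_width: 70.1
grasp_force: 0.0
```

```bash
python3 - <<'E'
from h import *
a,c=look("wrist","pics/w2.png",60);np.savez("w2.npz",K=c[0],R=c[1],t=c[2])
cv2.imwrite("pics/w2e.png",cv2.convertScaleAbs(a[:,:,::-1],alpha=1.8,beta=10)); go([443,264,170],np.radians(18))
E
```

```text
[430.2 247.6] [ 501.6 -180.4] [ 30.5 107.2] ang -1.0
[ 42.2 176.1] [464.2 233. ] [ 29.5 104.9] ang 19.6
[80. 34.] [608.6 214.3] [38.7 52.9] ang 8.7
[251.   97.5] [592.6  48.9] [ 82.5 179. ] ang 18.6
shift [ -18.1 -249.3   50.3] turn [-0.     0.    -0.031] at [530.   29.7 220.3]
```

View pics/w2e.png

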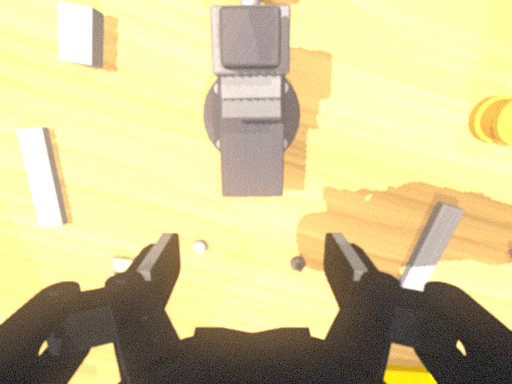

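```bash
python3 - <<'E'
from h import *
d=np.load("w2.npz");c=(d["K"],d["R"],d["t"])
a=cv2.imread("pics/w2.png");g=a.astype(int).sum(2)
h=cv2.cvtColor(a,cv2.COLOR_BGR2HSV);
L=[];Rr=[]
for r in range(150,192,4):
    row=h[r,:,1]<90
    xs=np.where(row[200:300])[0]+200;L.append((xs.min(),r));Rr.append((xs.max()+1,r));print(r,xs.min(),xs.max(),end="; ")
F=[]
for u in range(228,280,6):
    col=np.where(h[150:215,u,1]<90)[0]+150;F.append((u,col.max()+1));
print(F)
for n,P in(("L",L),("R",Rr),("F",F)):
    W=np.array([ray(c,p,60)[:2] for p in P]);m=W.mean(0);v=np.linalg.svd(W-m)[2][0];print(n,m.round(1),np.degrees(np.arctan(v[1]/v[0])).round(1))
x=[ray(c,p,60)[:2] for p in((222,196),(283,196))];print(x)
E
```

```text
150 220 283; 154 221 283; 158 221 282; 162 221 283; 166 221 282; 170 221 282; 174 222 282; 178 222 282; 182 222 282; 186 222 282; 190 222 282; [(228, np.int64(196)), (234, np.int64(196)), (240, np.int64(196)), (246, np.int64(196)), (252, np.int64(196)), (258, np.int64(196)), (264, np.int64(196)), (270, np.int64(196)), (276, np.int64(196))]
L [523.6  60.1] 17.3
R [ 5.412e+02 -1.000e-01] 16.5
F [506.   22.7] -73.7
[array([497.31005427,  52.53851628]), array([515.02673996,  -8.23380658])]
```

Wrist view: lower jaw front edge at row 196, cols 222–283 (63 mm wide, as it should be). Vise yaw is about 16.6° and the home point about (563.5,39). Now fetch plate A, gripped 15 mm behind its centre so the fingers stay clear of the upper jaw.

```bash
python3 - <<'E'
from h import *
go([428,260.9,60],np.radians(18.4))
E
```

```text
shift [ -33.4 -250.4  160.3] turn [-0.     0.    -0.038] at [530.   29.7 220.3]
```

{"method": "servo_tool", "body": {"rows": [[[70,-5,-40,10,0,0,-0.038],[70,-12,-90,20,0,0,-0.038],[70,-20,-140,40,0,0,-0.038],[70,-28,-190,70,0,0,-0.038],[70,-33,-230,110,0,0,-0.038],[70,-33.4,-250.4,140,0,0,-0.038],[70,-33.4,-250.4,160,0,0,-0.038],[70,-33.4,-250.4,160,0,0,-0.038],[70,-33.4,-250.4,160,0,0,-0.038]]]}}

```text
clock: 3.45
position: [428.9, 260.6, 61.2]
ee_rot: [0.987, 0.159, 0.001, -0.0]
contact_force: [0.0, 1.0, 0.8]
gripper_width: 69.8
grasp_force: 0.0
```

```bash
python3 - <<'E'
from h import *
look("wrist","pics/w3.png",12); go([428,260.9,2],np.radians(18.4))
E
```

```text
[252.5 181. ] [442.9 265.1] [ 28.2 118.5] ang 19.7
shift [-1.1 -0.7 59.4] turn [-0.001 -0.002 -0.001] at [429.1 260.5  61.4]
```

{"method": "servo_tool", "body": {"rows": [[[60,-1,-0.5,30,0,0,-0.01],[55,-1,-0.5,50,0,0,-0.01],[55,-1,-0.5,59,0,0,-0.01],[55,-1,-0.5,59,0,0,-0.01],[20,-1,-0.5,59,0,0,-0.01],[20,-1,-0.5,59,0,0,-0.01],[20,-1,-0.5,59,0,0,-0.01],[20,-1,-0.5,59,0,0,-0.01],[20,-1,-0.5,59,0,0,-0.01]]]}}

```text
clock: 4.62
position: [428.2, 260.5, 2.6]
ee_rot: [0.986, 0.164, 0.001, -0.001]
contact_force: [0.3, -0.6, 6.2]
gripper_width: 28.0
grasp_force: 59.7
```

{"method": "servo_tool", "body": {"rows": [[[20,0,0,-20,0,0,0],[20,0,0,-60,0,0,0],[20,0,0,-100,0,0,0],[20,0,0,-118,0,0,0],[20,0,0,-118,0,0,0]]]}}

```text
clock: 5.25
position: [427.8, 260.4, 120.4]
ee_rot: [0.987, 0.164, 0.001, -0.001]
contact_force: [0.9, -0.3, -3.6]
gripper_width: 28.1
grasp_force: 60.1
```

```bash
python3 - <<'E'
from h import *
s,q,R=pose();print(q.round(1),s["gripper_width"],s["contact_force"])
look("wrist","pics/w4.png",q[2]+9.5); go([501.2,20.4,120],np.radians(16.6))
E
```

```text
[427.8 260.4 120.4] 28.104038787599 [ 0.93725607 -0.27527145 -3.55599653]
[252.5 207.5] [441.7 265.2] [ 44.4 120.2] ang 21.7
shift [ -7.1 250.4  -1. ] turn [-0.001  0.     0.039] at [427.1 259.7 119.1]
```

View pics/w4.png

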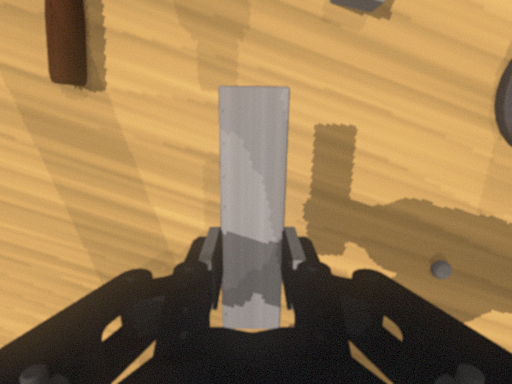

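Plate A is held level: front edge (220–290, 87), back edge (223–280, 328).

```bash
cat >> h.py <<'E'
def inhand(px,z):  # [front L,R, back L,R] at top height above tcp z
    s,q,R=pose();c=cam("wrist")
    P=[R.inv().apply(ray(c,p,q[2]+z)-q) for p in px];f=(P[0]+P[1])/2;b=(P[2]+P[3])/2
    print("front",f.round(1),"back",b.round(1),"yaw(tool)",np.degrees(np.arctan2(f[1]-b[1],f[0]-b[0])).round(2),"width",np.round([P[1][1]-P[0][1],P[3][1]-P[2][1]],1))
E
python3 - <<'E'
from h import *
inhand([(219,87),(290,87),(223,328),(280,328)],9.5)
E
```

```text
front [74.4  0.7 -9.5] back [-44.8  -0.4  -9.5] yaw(tool) 0.54 width [29.4 29.7]
```

{"method": "servo_tool", "body": {"rows": [[[20,0,40,-20,0,0,0.03],[20,-2,90,-20,0,0,0.03],[20,-4,140,-20,0,0,0.03],[20,-6,190,-20,0,0,0.03],[20,-7,230,-20,0,0,0.03],[20,-7,250,-10,0,0,0.03],[20,-7,250,0,0,0,0.03],[20,-7,250,0,0,0,0.03]]]}}

```text
clock: 6.3
position: [500.2, 21.0, 117.2]
ee_rot: [0.989, 0.149, -0.002, 0.0]
contact_force: [-0.3, -0.2, -2.4]
gripper_width: 28.5
grasp_force: 60.2
```

```bash
python3 - <<'E'
from h import *
go([501.2,20.4,66],np.radians(17))
a=arm.get_image("wrist");cv2.imwrite("pics/w5.png",cv2.convertScaleAbs(a[:,:,::-1],alpha=1.6,beta=10))
E
```

```text
shift [ 1.   0.9 51.2] turn [-0.     0.005  0.002] at [500.2  21.  117.2]
```

View pics/w5.png

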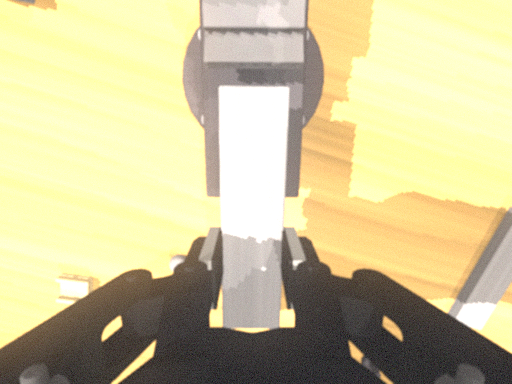

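Wrist view: plate (219–290 at row 87) is centred over the lower jaw (207–300 at row 196) and upper jaw (203–305). Lowering it in front of the lip.

{"method": "servo_tool", "body": {"rows": [[[20,1,0.4,20,0,0.004,0.002],[20,1,0.4,40,0,0.004,0.002],[20,1,0.4,50,0,0.004,0.002],[20,1,0.4,50,0,0.004,0.002],[20,1,0.4,50,0,0.004,0.002]]]}}

```text
clock: 6.98
position: [503.5, 21.5, 70.1]
ee_rot: [0.989, 0.148, 0.003, -0.0]
contact_force: [0.7, 0.2, -3.5]
gripper_width: 28.2
grasp_force: 60.2
```

```bash
python3 - <<'E'
from h import *
d=np.load("w2.npz")
s,q,R=pose();y=np.radians(16.6);
print(q, R.apply([1,0,0]))
go([563.5-14.8*np.cos(y),39-14.8*np.sin(y),65.2],np.radians(17))
E
```

```text
[503.53613675  21.48669237  70.06816001] [0.95590582 0.29361963 0.00561996]
shift [47.6  0.7  5.1] turn [ 0.    -0.006  0.001] at [503.5  21.5  70.1]
```

{"method": "servo_tool", "body": {"rows": [[[20,0,0,0,0,0,0],[20,0,0,0,0,0,0]]]}}

```text
clock: 7.22
position: [503.1, 21.1, 69.8]
ee_rot: [0.989, 0.148, 0.002, -0.0]
contact_force: [0.6, -0.5, -4.0]
gripper_width: 28.1
grasp_force: 60.2
```

```bash
python3 - <<'E'
from h import *
s,q,R=pose();y=np.radians(16.6);
print(q, R.apply([1,0,0]))
go([563.5-14.8*np.cos(y),39-14.8*np.sin(y),65.2],np.radians(17))
E
```

```text
[503.14604086  21.10852294  69.80136611] [0.95614807 0.29284014 0.00505103]
shift [48.1  0.5  4.8] turn [-0.    -0.005  0.   ] at [503.1  21.1  69.8]
```

{"method": "servo_tool", "body": {"rows": [[[20,0,0.2,4,0,-0.005,0],[20,6,0.3,4.5,0,-0.005,0],[20,14,0.5,4.5,0,-0.005,0],[20,22,0.5,4.5,0,-0.005,0],[20,30,0.5,4.5,0,-0.005,0],[20,36,0.5,4.5,0,-0.005,0],[20,41,0.5,4.5,0,-0.005,0],[20,41,0.5,4.5,0,-0.005,0]]]}}

```text
clock: 8.22
position: [542.5, 32.7, 64.9]
ee_rot: [0.989, 0.148, -0.0, 0.0]
contact_force: [-1.5, -0.2, -3.2]
gripper_width: 28.3
grasp_force: 60.2
```

```bash
python3 - <<'E'
from h import *
s,q,R=pose();y=np.radians(16.6);
print(q, R.apply([1,0,0]),s["contact_force"])
go([563.5-14.8*np.cos(y),39-14.8*np.sin(y),62.6],np.radians(17))
a=arm.get_image("wrist");cv2.imwrite("pics/w6.png",cv2.convertScaleAbs(a[:,:,::-1],alpha=1.6,beta=10))
E
```

```text
[542.54526619  32.68962276  64.94048823] [ 9.56162646e-01  2.92834849e-01 -8.63032977e-04] [-1.54061854 -0.18275692 -3.21253649]
shift [ 7.1 -0.   2.3] turn [-0.     0.001  0.   ] at [542.5  32.7  64.9]
```

View pics/w6.png

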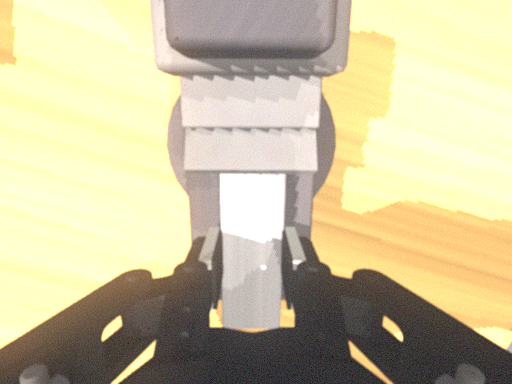

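{"method": "servo_tool", "body": {"rows": [[[20,2,-0.5,0.5,0,0.001,0],[20,4,-0.5,1,0,0.001,0],[20,6,-0.5,1.5,0,0.001,0],[20,7,-0.5,2,0,0.001,0],[20,7,-0.5,2,0,0.001,0]]]}}

```text
clock: 8.9
position: [548.4, 35.0, 62.8]
ee_rot: [0.989, 0.148, -0.001, 0.0]
contact_force: [-1.7, -0.2, -3.1]
gripper_width: 27.7
grasp_force: 60.4
```

{"method": "servo_tool", "body": {"rows": [[[20,0.7,0,0.4,0,0,0],[20,1.4,0,0.8,0,0,0],[20,2,0,1.2,0,0,0],[20,2,0,1.2,0,0,0]]]}}

```text
clock: 9.4
position: [548.4, 34.9, 62.7]
ee_rot: [0.989, 0.148, -0.002, 0.0]
contact_force: [-8.7, 0.4, 8.7]
gripper_width: 28.3
grasp_force: 61.5
```

Both contacts felt: the column (−8.7 N) and the lower jaw (+8.7 N). Releasing and rising.

{"method": "servo_tool", "body": {"rows": [[[36,0,0,0,0,0,0],[50,0,0,0,0,0,0],[50,0,0,0,0,0,0],[50,-5,0,-20,0,0,0],[50,-15,0,-60,0,0,0],[50,-25,0,-110,0,0,0],[50,-25,0,-130,0,0,0],[50,-25,0,-130,0,0,0]]]}}

```text
clock: 10.4
position: [528.0, 28.7, 193.7]
ee_rot: [0.989, 0.148, 0.003, -0.0]
contact_force: [0.1, -0.3, -0.6]
gripper_width: 50.4
grasp_force: 0.0
```

```bash
python3 - <<'E'
from h import *
a,c=look("wrist","pics/w7.png",72);np.savez("w7.npz",K=c[0],R=c[1],t=c[2])
# plate B at (488,-220.7): yaw -0.5; wrist earlier (501.6,-180)occluded
cv2.imwrite("pics/w7e.png",cv2.convertScaleAbs(a[:,:,::-1],alpha=1.2,beta=10))
go([488,-220.7,150],np.radians(-0.5))
E
```

```text
[445.8 249.8] [ 517.9 -167.2] [29.4 78.8] ang -2.2
[251.5 103.5] [586.1  47.2] [ 77.6 167.9] ang 19.6
[67.5 29.5] [603.6 204. ] [37.6 42.5] ang 9.2
shift [-110.3  227.    41.7] turn [-0.001 -0.001  0.306] at [527.   28.6 192. ]
```

View pics/w7e.png

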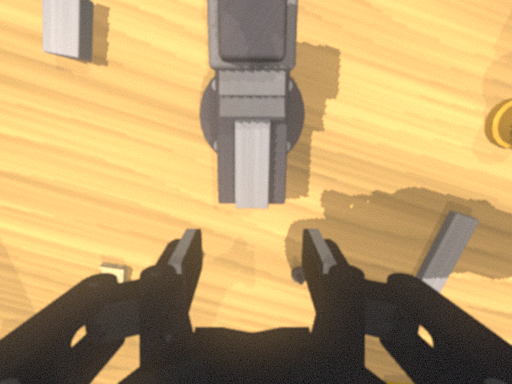

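Wrist view: plate A (234–270, rows 122–208) lies centred on the lower jaw (219–286), under the upper jaw. Now plate B.

{"method": "servo_tool", "body": {"rows": [[[70,-20,40,0,0,0,0.06],[70,-40,85,0,0,0,0.14],[70,-62,130,5,0,0,0.22],[70,-84,175,15,0,0,0.306],[70,-104,212,30,0,0,0.306],[70,-110,227,42,0,0,0.306],[70,-110,227,42,0,0,0.306],[70,-110,227,42,0,0,0.306]]]}}

```text
clock: 11.45
position: [488.5, -220.2, 149.5]
ee_rot: [1.0, -0.004, -0.0, -0.0]
contact_force: [0.1, -0.1, 0.5]
gripper_width: 70.3
grasp_force: 0.0
```

```bash
python3 - <<'E'
from h import *
a,c=look("wrist","pics/w8.png",12)
go([473.2,-220.7,50],np.radians(-0.5))
d=np.load("w7.npz");c=(d["K"],d["R"],d["t"]);print(ray(c,(252,207),66),ray(c,(252.5,203),60))
E
```

```text
[252. 175.] [ 487.8 -220.4] [ 28.5 118.2] ang 0.5
shift [-15.5   0.8  99.9] turn [ 0.    -0.     0.001] at [ 488.7 -220.   149.9]
[504.09813048  21.45844437  66.        ] [506.12945608  21.57814668  60.        ]
```

Measured front of plate A at its top edge matches the jaw front (506 vs 506), so it is home. Grasping B.

{"method": "servo_tool", "body": {"rows": [[[70,-15.5,0.6,40,0,0,-0.005],[65,-15.5,0.6,85,0,0,-0.005],[58,-15.5,0.6,120,0,0,-0.005],[55,-15.5,0.6,140,0,0,-0.005],[55,-15.5,0.6,147.5,0,0,-0.005],[55,-15.5,0.6,147.5,0,0,-0.005],[20,-15.5,0.6,147.5,0,0,-0.005],[20,-15.5,0.6,147.5,0,0,-0.005],[20,-15.5,0.6,147.5,0,0,-0.005],[20,-15.5,0.6,147.5,0,0,-0.005]]]}}

```text
clock: 12.75
position: [473.5, -221.3, 3.7]
ee_rot: [1.0, -0.002, 0.001, 0.0]
contact_force: [-0.9, 2.8, 5.6]
gripper_width: 28.0
grasp_force: 59.7
```

{"method": "servo_tool", "body": {"rows": [[[20,0,0,-20,0,0,0],[20,0,0,-60,0,0,0],[20,0,0,-110,0,0,0],[20,0,0,-135,0,0,0],[20,0,0,-135,0,0,0],[20,0,0,-135,0,0,0]]]}}

```text
clock: 13.5
position: [471.1, -221.0, 135.6]
ee_rot: [1.0, -0.002, -0.002, -0.001]
contact_force: [-0.0, -0.4, -4.0]
gripper_width: 27.7
grasp_force: 60.1
```

```bash
python3 - <<'E'
from h import *
a=arm.get_image("wrist");cv2.imwrite("pics/w9.png",a[:,:,::-1])
m=grey(a);m[:, :190]=0;m[:,310:]=0
for r in(100,120,140,160,180,200): x=np.where(m[r])[0];print(r,x.min() if len(x) else 0,x.max() if len(x) else 0)
for u in(230,250,270): x=np.where(m[:,u])[0];print(u,x.min(),x.max())
y=np.radians(16.6)
go([563.5-66*np.cos(y),39-66*np.sin(y),137],np.radians(16.8))
E
```

```text
100 217 285
120 218 284
140 219 284
160 220 283
180 220 283
200 221 282
230 89 329
250 89 326
270 89 327
shift [  28.1 -241.3   -1.5] turn [-0.002  0.004 -0.298] at [ 471.  -221.   135.3]
```

```bash
python3 - <<'E'
from h import *
inhand([(216.5,89),(286,89),(224.5,327.5),(280,327.5)],8.5)
E
```

```text
front [73.5 -0.4 -8.8] back [-45.5   0.2  -8.3] yaw(tool) -0.3 width [29.  29.1]
```

{"method": "servo_tool", "body": {"rows": [[[20,3,-35,-10,0,0,-0.05],[20,8,-80,-15,0,0,-0.12],[20,14,-125,-15,0,0,-0.19],[20,20,-170,-15,0,0,-0.26],[20,26,-210,-10,0,0,-0.298],[20,28,-233,-5,-0.001,0.003,-0.298],[20,28,-241.3,0,-0.001,0.003,-0.298],[20,28,-241.3,0,-0.001,0.003,-0.298],[20,28,-241.3,0,-0.001,0.003,-0.298]]]}}

```text
clock: 14.68
position: [501.2, 19.0, 136.9]
ee_rot: [0.989, 0.146, 0.001, 0.001]
contact_force: [-0.0, 0.5, -2.9]
gripper_width: 28.3
grasp_force: 60.3
```

```bash
python3 - <<'E'
from h import *
a=arm.get_image("wrist");cv2.imwrite("pics/w10.png",a[:,:,::-1])
s,q,R=pose();print(q,R.apply([1,0,0]),R.apply([0,1,0]))
y=np.radians(16.6)
go([563.5-66*np.cos(y),39-66*np.sin(y),79],np.radians(16.8))
h=cv2.cvtColor(a,cv2.COLOR_RGB2HSV)
for r in(30,50,130,150,170,190): x=np.where(h[r,150:350,1]<90)[0]+150;print(r,x.min(),x.max())
E
```

```text
[501.37978592  19.01078401 137.1469563 ] [0.95736441 0.28887354 0.00233566] [ 0.28887052 -0.95736692  0.00154952]
shift [-0.9 -1.5 58.1] turn [ 0.002 -0.002 -0.   ] at [501.4  19.  137.1]
30 201 296
50 190 308
130 205 293
150 206 292
170 207 291
190 218 285
```

{"method": "servo_tool", "body": {"rows": [[[20,-0.5,-1.7,20,0.002,-0.002,0.004],[20,-0.5,-1.7,40,0.002,-0.002,0.004],[20,-0.5,-1.7,54,0.002,-0.002,0.004],[20,-0.5,-1.7,58,0.002,-0.002,0.004],[20,-0.5,-1.7,58,0.002,-0.002,0.004],[20,-0.5,-1.7,58,0.002,-0.002,0.004]]]}}

```text
clock: 15.48
position: [501.3, 21.4, 80.0]
ee_rot: [0.989, 0.145, 0.001, -0.0]
contact_force: [-0.7, 0.0, -3.3]
gripper_width: 28.1
grasp_force: 60.2
```

```bash
python3 - <<'E'
from h import *
a=arm.get_image("wrist");cv2.imwrite("pics/w11.png",a[:,:,::-1])
s,q,R=pose();print(q,R.apply([1,0,0]),R.apply([0,1,0]))
y=np.radians(16.6)
go([563.5-14*np.cos(y),39-14*np.sin(y),75.7],np.radians(16.5))
h=cv2.cvtColor(a,cv2.COLOR_RGB2HSV)
for r in(90,130,150,170,190): x=np.where(h[r,150:350,1]<90)[0]+150;g=np.where(h[r,180:320,2]>110)[0]+180;print(r,x.min(),x.max(),"plate",g.min(),g.max())
E
```

```text
[501.23212308  21.42430927  79.9598525 ] [0.95813673 0.28630136 0.00235338] [ 2.86303361e-01 -9.58138862e-01 -5.54068835e-04]
shift [50.7  1.   4.4] turn [-0.001 -0.002  0.002] at [501.2  21.4  80. ]
90 172 332 plate 180 286
130 190 314 plate 180 319
150 194 310 plate 180 319
170 195 310 plate 180 319
190 196 308 plate 180 319
```

{"method": "servo_tool", "body": {"rows": [[[20,1,0.3,2.5,0,-0.002,0.002],[20,7,0.4,2.8,0,-0.002,0.002],[20,13,0.5,2.8,0,-0.002,0.002],[20,19,0.5,2.8,0,-0.002,0.002],[20,25,0.5,2.8,0,-0.002,0.002],[20,31,0.5,2.8,0,-0.002,0.002],[20,37,0.5,2.8,0,-0.002,0.002],[20,42,0.5,2.8,0,-0.002,0.002],[20,42,0.5,2.8,0,-0.002,0.002]]]}}

```text
clock: 16.65
position: [542.2, 33.2, 76.5]
ee_rot: [0.99, 0.144, 0.0, -0.0]
contact_force: [1.1, 0.4, -4.3]
gripper_width: 28.2
grasp_force: 60.2
```

```bash
python3 - <<'E'
from h import *
a=arm.get_image("wrist");cv2.imwrite("pics/w12.png",a[:,:,::-1])
s,q,R=pose();print(q,R.apply([1,0,0]),R.apply([0,1,0]),s["contact_force"],s["wrist_torque"])
y=np.radians(16.6)
go([563.5-14*np.cos(y),39-14*np.sin(y),75.7],np.radians(16.5))
E
```

```text
[542.22375391  33.21021462  76.5687312 ] [0.95869422 0.28443668 0.00107721] [ 2.84437352e-01 -9.58694486e-01 -5.24694988e-04] [ 0.57858044  0.13412683 -3.56347141] [-0.1277508  -0.15056649 -0.02207357]
shift [8.  0.5 0.9] turn [-0.001 -0.001  0.   ] at [542.2  33.2  76.6]
```

{"method": "servo_tool", "body": {"rows": [[[20,2,0.2,0.2,0,0,0],[20,4,0.2,0.4,0,0,0],[20,6,0.2,0.6,0,0,0],[20,7,0.2,0.8,0,0,0],[20,7.5,0.2,1,0,0,0],[20,7.5,0.2,1,0,0,0]]]}}

```text
clock: 17.45
position: [547.9, 34.6, 75.8]
ee_rot: [0.99, 0.144, -0.001, -0.0]
contact_force: [-3.9, -0.7, 2.2]
gripper_width: 28.0
grasp_force: 60.8
```

{"method": "servo_tool", "body": {"rows": [[[20,0.8,0,0.3,0,0,0],[20,1.6,0,0.5,0,0,0],[20,2.2,0,0.6,0,0,0],[20,2.2,0,0.6,0,0,0]]]}}

```text
clock: 17.95
position: [549.0, 34.8, 75.7]
ee_rot: [0.99, 0.144, -0.002, 0.0]
contact_force: [-7.9, -1.6, 7.2]
gripper_width: 28.2
grasp_force: 61.4
```

{"method": "servo_tool", "body": {"rows": [[[20,1,0,0,0,0,0],[20,1.8,0,0.1,0,0,0],[20,1.8,0,0.1,0,0,0]]]}}

```text
clock: 18.32
position: [549.3, 34.8, 75.7]
ee_rot: [0.99, 0.144, -0.004, 0.0]
contact_force: [-11.6, -1.4, 11.5]
gripper_width: 27.9
grasp_force: 61.9
```

Blocked by the column at the expected place (549.3). Releasing.

{"method": "servo_tool", "body": {"rows": [[[36,0,0,0,0,0,0],[50,0,0,0,0,0,0],[50,0,0,0,0,0,0],[50,-5,0,-20,0,0,0],[50,-15,0,-60,0,0,0],[50,-25,0,-110,0,0,0],[50,-25,0,-117,0,0,0],[50,-25,0,-117,0,0,0]]]}}

```text
clock: 19.32
position: [528.7, 29.0, 192.2]
ee_rot: [0.99, 0.144, 0.0, -0.001]
contact_force: [0.7, 0.0, -0.7]
gripper_width: 50.0
grasp_force: 0.0
```

```bash
python3 - <<'E'
from h import *
c=cam("wrist");a=arm.get_image("wrist");b=arm.get_image("side")
w=cv2.resize(cv2.convertScaleAbs(a[0:240,150:350],alpha=1.3,beta=10),(400,480))
s=cv2.resize(cv2.convertScaleAbs(b[110:210,235:335],alpha=1.5,beta=10),(400,400));s=cv2.copyMakeBorder(s,0,80,0,0,cv2.BORDER_CONSTANT)
cv2.imwrite("pics/fin.png",np.hstack([w,s])[:,:,::-1]);np.savez("fin.npz",K=c[0],R=c[1],t=c[2])
E
```

```text
(no output)
```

View pics/fin.png

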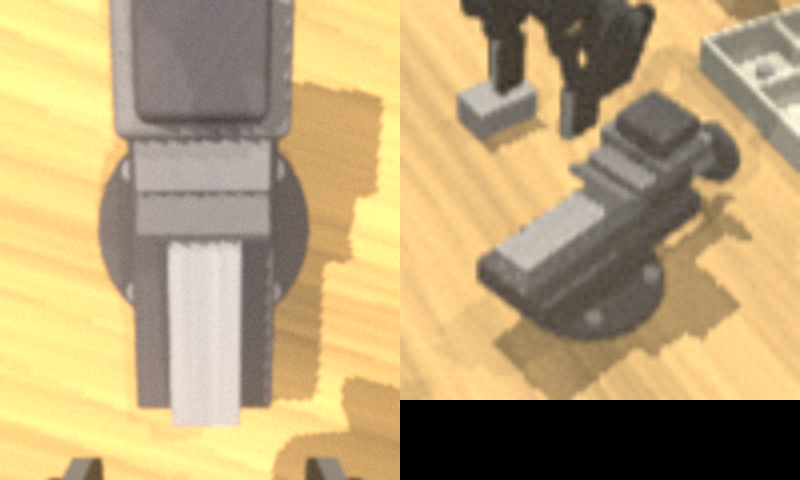

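```bash
python3 - <<'E'
from h import *
d=np.load("fin.npz");c=(d["K"],d["R"],d["t"])
f=ray(c,(150+205.5/2,213),84)[:2];m=ray(c,(150+205/2,122),84)[:2];j=ray(c,(150+204/2,203.5),60)[:2]
L=ray(c,(150+204.5/2,150),60)[:2]
print(f,m,np.degrees(np.arctan2(*(m-f)[::-1])),j)
y=np.radians(16.6);n=np.array([-np.sin(y),np.cos(y)]);u=np.array([np.cos(y),np.sin(y)]);print("plate-jaw along/lateral",(f-j)@u,(f-j)@n)
E
```

```text
[505.433356    21.57949961] [579.8779061   44.02643957] 16.779405232379656 [505.96172178  22.41233759]
plate-jaw along/lateral -0.7442769830441465 -0.647179481699851
```

Final view: plate B's front edge (crop row 426) is within 0.7 mm of flush with the jaw front. It is 0.6 mm off centre, with yaw 16.8° against the vise's 16.6°, and the upper jaw sits level on the stack. The gripper is clear, so I'm handing in.

```bash
python3 -c "
from bench import arm
print(arm.job_done())"
```

```text
the job is handed in; nothing more can be done
None
```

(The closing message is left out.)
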